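# Load the three-place tissue mill

## Task

Get the tissue mill ready for its next run: put every grinding jar that stands on the bench into a well of its own, turning it over the well's drive dog until the slot in its foot drops over the dog and the jar sits fully home, and then press the hinged hold-down flap of each loaded well down until its catch snaps and holds it shut. Lay the hook spanner flat in its cut-out at the right-hand end of the mill, so that nothing lies loose when the mill starts, and leave the reagent bottle and the 50 ml tube where they stand.

Things in the scene. Friction and masses are not known exactly. Their poses are not given: they have to be found in the camera images.
- mill: tissue mill fixed to the bench, x=-60 to 110, y=-273 to 146 mm, front to its -x. Origin on the bench under the middle well. Deck 40 mm up; wells 1, 2, 3 at y=+100, 0, -100 mm, x=0: steel rings, bore 60, outside 74, rising 18 mm from the deck. Behind x=+49 a console 128 high (y=-138 to 145) with hinges and catch boxes (to 150 from x=+77); right of y=-172 the spanner's cut-out, 52 high
- key_1 (a point): centre of the floor of well 1 (40 mm above the bench), on the drive dog, z up. The dog is a steel bar on that floor, 38 mm long (along this x), 10 wide, 12 high, top bevelled, up to 80 degrees either way from the mill's x axis. Its spindle is stiff (0.2 N m): it stays put under a jar that rubs on it, but turns with a jar that is home
- key_2 (a point): the same for well 2
- key_3 (a point): the same for well 3
- cover_1 (a joint): angle of well 1's hold-down flap: 0 = shut, about 2 = thrown back (starts at 1.8 to 2.0). Stiff hinge (0.09 N m): it stays where left. From 0.3 to 0.11 rad a sprung roller resists (about 5 N at the tab); past that it snaps to 0 and stays. It cannot snap shut over a jar that is not home. Aluminium plate 56 mm wide, 7 thick, black tab 40 mm wide at the free end, 110 mm from the hinge
- cover_2 (a joint): the same for the flap of well 2
- cover_3 (a joint): the same for the flap of well 3
- tab_1 (a point): on the outer (upper when shut) face of the black tab of flap 1, 104 mm from the hinge axis, 6 mm from the free end; z out of that face, y along the hinge. Shut it lies 46 mm in front of the well's centre, 137 mm above the bench; thrown back about 235 mm above the bench
- tab_2 (a point): the same for flap 2
- tab_3 (a point): the same for flap 3
- hinge_1 (a point): hinge axis of flap 1, along the mill's y, 58 mm behind the centre of well 1, 134 mm above the bench; axes as the mill's
- hinge_2 (a point): the same for flap 2
- hinge_3 (a point): the same for flap 3
- jar_1: grinding jar, steel, black lid, standing, 54 mm diameter, 90 high, 0.2 to 0.4 kg (may be absent). Origin: centre of its underside, z up. A grip bar 46 long (x), 14 wide (y) stands on the lid from 64 to 90 mm up. A slot along x, 14 wide and deep, crosses its underside below the bar and fits over a dog either way round. On top of a dog it stands 12 mm high; home, it rests on the well's floor
- jar_2: grinding jar like jar_1 (may be absent): number 2
- jar_3: grinding jar like jar_1 (may be absent): number 3
- spanner: flat steel hook spanner for the jar lids, 10 mm thick, 148 long, 0.08 to 0.17 kg, lying on the bench. Origin under the middle of its grip, z up. Straight handle 14 mm wide from x=-70 to +27; at +x a C-shaped hook of 28 mm inner, 38 mm outer radius about (60, 0), from the handle round the +y side only, out to x=78, y=38
- spanner_head (a point): centre of the spanner's C hook, 60 mm along its x from its origin, at the underside
- pocket (a point): floor of the spanner's cut-out in the mill (40 mm above the bench), where the spanner's origin belongs, axes as the mill's and as the spanner's when laid. The cut-out is 12 mm deep with 2.5 to 3 mm to spare: a handle slot 19 mm wide, a hook recess on its +y side round a 50 mm disc at (60, 0). A finger gap, open to the floor from x=-22 to +22, runs across to y=-50 and +50
- pocket_head (a point): floor of the cut-out where the spanner's hook centre belongs, 60 mm along x from pocket
- reagent_bottle: bystander: clear bottle with black cap, 49 mm diameter, 94 mm high, origin under its centre
- tube_50: bystander: standing 50 ml tube with blue cap, 34 mm diameter, 110 mm high, origin under its centre
Not all that is in view belongs to the job. There is more than one size of the spanner; the job needs the larger.

How it is judged:
At the end, for the whole second after the job is handed in: Each jar present is home in its own well (within 6 mm of centre, 4 mm of the floor, slot along the dog, upright) and that well's flap is shut (below 0.06 rad) and stays so; the spanner lies flat in its cut-out (grip and hook within 8 mm, under 4 mm high) ((((horizontal distance between jar_1 and key_1 below 0.006 m and z of jar_1 in the frame of key_1 between -0.004 and 0.004 m and angle between the x axis of jar_1 and the x axis of key_1, either way round below 0.2 rad and angle between jar_1's own z axis and vertical below 0.1 rad) and value of joint cover_1 below 0.06 rad) or ((horizontal distance between jar_1 and key_2 below 0.006 m and z of jar_1 in the frame of key_2 between -0.004 and 0.004 m and angle between the x axis of jar_1 and the x axis of key_2, either way round below 0.2 rad and angle between jar_1's own z axis and vertical below 0.1 rad) and value of joint cover_2 below 0.06 rad) or ((horizontal distance between jar_1 and key_3 below 0.006 m and z of jar_1 in the frame of key_3 between -0.004 and 0.004 m and angle between the x axis of jar_1 and the x axis of key_3, either way round below 0.2 rad and angle between jar_1's own z axis and vertical below 0.1 rad) and value of joint cover_3 below 0.06 rad)) and linear speed of each of jar_1, jar_2, jar_3, spanner below 0.02 m/s and (((horizontal distance between jar_2 and key_1 below 0.006 m and z of jar_2 in the frame of key_1 between -0.004 and 0.004 m and angle between the x axis of jar_2 and the x axis of key_1, either way round below 0.2 rad and angle between jar_2's own z axis and vertical below 0.1 rad) and value of joint cover_1 below 0.06 rad) or ((horizontal distance between jar_2 and key_2 below 0.006 m and z of jar_2 in the frame of key_2 between -0.004 and 0.004 m and angle between the x axis of jar_2 and the x axis of key_2, either way round below 0.2 rad and angle between jar_2's own z axis and vertical below 0.1 rad) and value of joint cover_2 below 0.06 rad) or ((horizontal distance between jar_2 and key_3 below 0.006 m and z of jar_2 in the frame of key_3 between -0.004 and 0.004 m and angle between the x axis of jar_2 and the x axis of key_3, either way round below 0.2 rad and angle between jar_2's own z axis and vertical below 0.1 rad) and value of joint cover_3 below 0.06 rad)) and (((horizontal distance between jar_3 and key_1 below 0.006 m and z of jar_3 in the frame of key_1 between -0.004 and 0.004 m and angle between the x axis of jar_3 and the x axis of key_1, either way round below 0.2 rad and angle between jar_3's own z axis and vertical below 0.1 rad) and value of joint cover_1 below 0.06 rad) or ((horizontal distance between jar_3 and key_2 below 0.006 m and z of jar_3 in the frame of key_2 between -0.004 and 0.004 m and angle between the x axis of jar_3 and the x axis of key_2, either way round below 0.2 rad and angle between jar_3's own z axis and vertical below 0.1 rad) and value of joint cover_2 below 0.06 rad) or ((horizontal distance between jar_3 and key_3 below 0.006 m and z of jar_3 in the frame of key_3 between -0.004 and 0.004 m and angle between the x axis of jar_3 and the x axis of key_3, either way round below 0.2 rad and angle between jar_3's own z axis and vertical below 0.1 rad) and value of joint cover_3 below 0.06 rad)) and horizontal distance between spanner and pocket below 0.008 m and horizontal distance between spanner_head and pocket_head below 0.008 m and z of spanner in the frame of pocket below 0.004 m and angle between spanner's own z axis and vertical below 0.06 rad); the robot touches nothing.
It fails at once if the reagent bottle is shoved more than 4 cm or knocked over (distance of reagent_bottle from where it was at the start of the episode above 0.04 m or angle between reagent_bottle's own z axis and vertical above 0.5 rad).
It fails at once if the 50 ml tube is shoved more than 4 cm or knocked over (distance of tube_50 from where it was at the start of the episode above 0.04 m or angle between tube_50's own z axis and vertical above 0.5 rad).
Of jar_1, jar_2, jar_3 only 2 to 3 are there at a start; the rules pass over those that are not, and their reading is None.
At some moment in a run one of jar_1, jar_2, jar_3, spanner may be knocked a few centimetres aside while the robot is not near it.
Once in a run the grip may slacken for a moment while it holds something.
It also fails if it takes over 210 s, if anything falls off the work surface, if the arm or the gripper's body presses on something with over 40 N, if the wrist force passes 120 N, or if a joint passes its speed limit or range.

## Robot

A 6-joint arm with a two-finger parallel gripper is mounted at the origin on a cart in front of the work surface, level with it; the furniture and walls round the work are solid. World frame = base frame: x ahead of the robot, y to its left, z up, the work surface at z = 0. Lengths are in m, angles in rad, forces in N, time in s.
With the tool pointing down it reaches from about 0.275 to 0.875 m from the base axis. Payload 12.5 kg.
Tool frame: the origin (TCP) lies at the very end of the fingers, on their centre line; the grasp point (between the pads) lies 19 mm behind it; x points along the fingers, y is the direction in which the jaws open and shut, and the axes are right-handed (so a half turn about x gives the same grasp; the last joint's range is limited). The gripper opens to 85 mm and grips with 20 to 120 N. Pads are 22 mm wide; open, the fingers measure 114 mm over their backs; the gripper's body (76 mm by 85 mm) begins 54 mm behind the grasp point. The pads swing forward as they close: fully open they stand 13 mm farther back than shut.
Start: joints at [-1.288, 0.351, 1.652, -0, 1.139, -0.085], TCP at [0.198, -0.513, 0.231] pointing down, gripper open.
Joint ranges: [-2.75, 2.75], [-0.79, 2.1], [0.01, 2.65], [-1.57, 4.71], [0.07, 3.14], [-2.87, 2.87]. Speed limits (rad/s): [2.22, 2.22, 2.79, 3.14, 3.14, 3.14].

## Interface

Orientations are given as a 3x3 rotation matrix whose columns are the frame's x, y, z axes.
In Python, from bench import manip gives the robot as it stands. Calls block until the motion is done:
- manip.move_ptp(position, orientation): joint-space move of the TCP to a pose.
- manip.move_l(position, attitude=None, max_speed=0.15): straight line of the TCP; attitude=None keeps the orientation; max_speed is the mean speed in m/s.
- manip.move_j(angles): joint-space move.
- manip.set_gripper(opening, effort=None): opening from 0.0 (shut) to 1.0 (fully open); effort is the grip in N (None keeps the last); returns when the fingers have stopped.
- manip.dwell(seconds).
- manip.inverse_kinematics(position, orientation): joint angles nearest the present ones, or None.
- manip.grab_frame(name): name is "side" or "top" or "wrist"; returns (picture, depth): 384x512x3 uint8, red, green, blue; 384x512 float32, m along the optical axis (not along the pixel's ray), 0 where there is no reading.
- manip.get_calibration(name): a dict with "camera_matrix" (3x3 intrinsics, pixels), "R" (3x3) and "t" (3): a world point X has camera coordinates R X + t. Camera axes: x right, y down, z forward; pixel columns grow to the right and rows downward; lengths in m; the calibration is good to about 2 mm. A picture is of the moment at which its call begins: read the wrist's pose just before it. get_calibration takes no time and is no camera call; for the wrist camera it gives the pose at the moment of the call.
A pose or a line that the arm cannot do raises manip.Unreachable and nothing moves.
- manip.sign_off(): hands the job in, once; it reports no verdict.
Trained networks look in the newest picture that a camera, given by its name, has taken for a name from the list of things; names that differ only in an ending like _2 or _b are one class to them, and where a whole thing is asked for, a point or a joint stands for the part that bears it (a point fixed in the world has none). Each returns a list of dicts, best first, with "confidence" (0 to 1); they miss things now and then, are a little off and sometimes report something else, mostly with a low value. They report only what shows in the picture. A call takes as long as a camera call. They do not tell look-alikes from the thing itself.
- manip.look_for(camera, name): "at" ([x, y, z] in m, in world coordinates, good to about 4 mm: the middle of the surface that is visible of it).
Readings, each from a call of its own:
- manip.current_time(): time.
- manip.current_qpos(): joint angles.
- manip.current_joint_vel(): joint speeds.
- manip.current_joint_torque(): joint torques, N m.
- manip.current_ee_pos(): TCP position.
- manip.current_tcp_rot(): TCP orientation.
- manip.current_force(): force on the tool from outside, world axes, zero at the start.
- manip.current_ft_torque(): the same for the moment, N m.
- manip.current_grip_width(): opening from 0.0 (shut) to 1.0 (fully open).
Only numpy, scipy, OpenCV 4.12 (cv2) and the standard library are available. Lean on these libraries where they do the work, as an engineer would, in place of code of your own. Each camera call takes 0.05 s, during which the arm holds its last target. There are 200 camera calls.

## Working session

There is one attempt and no reset: what is moved stays moved. The work goes in short steps, each a Python script; the robot and the scene stay as the last script left them, time stands still between calls to the robot, and variables do not carry over. Pictures are saved under pics/ and viewed, about 12 in all and at most 16, crops included, and the job is handed in when it is done.

```bash
mkdir -p pics; ls; cat > h.py <<'E'
import numpy as np, cv2
from bench import manip as m
def grab(n,fn=None):
    cal=m.get_calibration(n); im,d=m.grab_frame(n)
    if fn: cv2.imwrite('pics/'+fn+'.png',im[:,:,::-1])
    return im,d,cal
def cloud(d,cal):
    K=np.array(cal['camera_matrix']);R=np.array(cal['R']);t=np.array(cal['t'])
    v,u=np.mgrid[:d.shape[0],:d.shape[1]]
    P=np.stack([(u-K[0,2])/K[0,0]*d,(v-K[1,2])/K[1,1]*d,d],-1)
    W=(P-t)@R
    W[d<=0]=np.nan
    return W
def proj(X,cal):
    p=np.array(cal['camera_matrix'])@(np.array(cal['R'])@np.array(X)+np.array(cal['t']));return p[:2]/p[2]
E
python3 - <<'E'
from h import *
for n in('top','side','wrist'):
    im,d,cal=grab(n,n+'0'); W=cloud(d,cal); np.savez('/tmp/'+n,im=im,d=d,W=W,**{k:np.array(cal[k]) for k in('camera_matrix','R','t')})
    print(n,-np.array(cal['R']).T@np.array(cal['t']),np.array(cal['R'])[2])
    if n!='wrist':
      for o in('jar_1','spanner','mill','reagent_bottle','tube_50','tab_1','cover_1'):
        try: print(o,[(np.round(q['at'],3).tolist(),round(q['confidence'],2),proj(q['at'],cal).astype(int).tolist()) for q in m.look_for(n,o)])
        except Exception as e: print(o,e)
a=np.hstack([cv2.imread('pics/top0.png')]);cv2.imwrite('pics/t.png',cv2.resize(a,(800,600),interpolation=cv2.INTER_CUBIC))
print(m.current_time())
E
```

```text
pics
top [ 0.43549417 -0.19469932  1.22669723] [ 0.08423193 -0.00688267 -0.99642241]
jar_1 [([0.432, -0.029, 0.067], 0.81, [192, 229]), ([0.418, -0.123, 0.061], 0.65, [227, 233])]
spanner [([0.484, -0.409, 0.008], 0.69, [328, 208]), ([0.356, -0.329, 0.009], 0.44, [301, 253])]
mill [([0.576, -0.107, 0.053], 0.87, [221, 176]), ([0.628, -0.062, 0.186], 0.55, [198, 149]), ([0.539, -0.151, 0.042], 0.35, [237, 189])]
reagent_bottle [([0.63, -0.38, 0.069], 0.82, [319, 154])]
tube_50 [([0.7, -0.321, 0.108], 0.72, [299, 126])]
tab_1 [([0.633, 0.04, 0.194], 0.96, [157, 148]), ([0.626, -0.058, 0.186], 0.91, [197, 150]), ([0.609, -0.158, 0.194], 0.55, [237, 156]), ([0.63, -0.381, 0.068], 0.27, [320, 154])]
cover_1 [([0.631, 0.045, 0.193], 0.86, [155, 148]), ([0.609, -0.161, 0.194], 0.86, [238, 156]), ([0.631, -0.063, 0.187], 0.59, [199, 148])]
side [ 0.17483218 -0.92687706  0.43957666] [ 0.38897621  0.84229387 -0.37314682]
jar_1 [([0.424, -0.032, 0.066], 0.81, [192, 201]), ([0.411, -0.136, 0.05], 0.77, [201, 225])]
spanner [([0.47, -0.416, 0.008], 0.76, [289, 303]), ([0.361, -0.332, 0.006], 0.6, [211, 296]), ([0.59, -0.179, 0.052], 0.28, [283, 215])]
mill []
reagent_bottle []
tube_50 []
tab_1 [([0.607, -0.168, 0.183], 0.86, [287, 157]), ([0.629, -0.067, 0.178], 0.57, [274, 147]), ([0.634, 0.027, 0.185], 0.56, [259, 136])]
cover_1 [([0.621, -0.072, 0.177], 0.81, [272, 149]), ([0.61, -0.167, 0.186], 0.68, [288, 155]), ([0.632, 0.029, 0.186], 0.65, [258, 136])]
wrist [ 0.26160731 -0.49022889  0.37415458] [-0.24911792 -0.09568549 -0.96373469]
0.85
```

View pics/t.png

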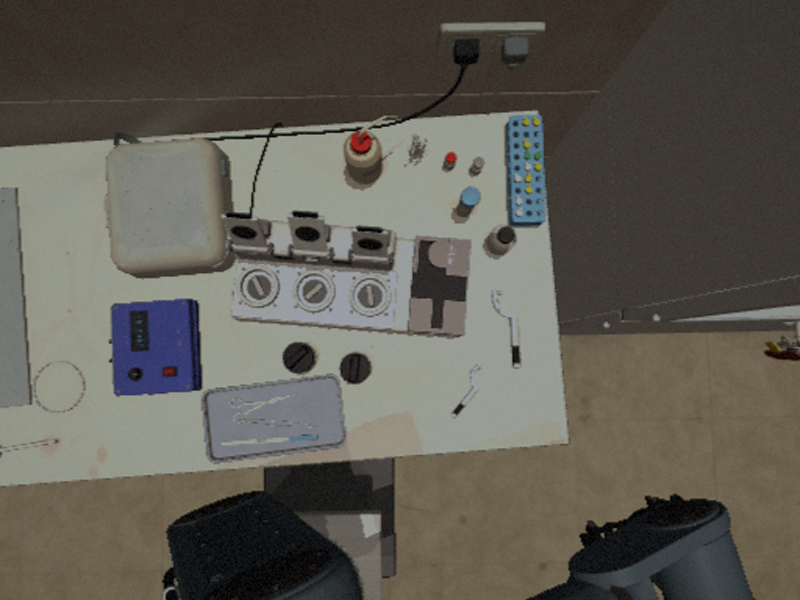

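View pics/side0.png

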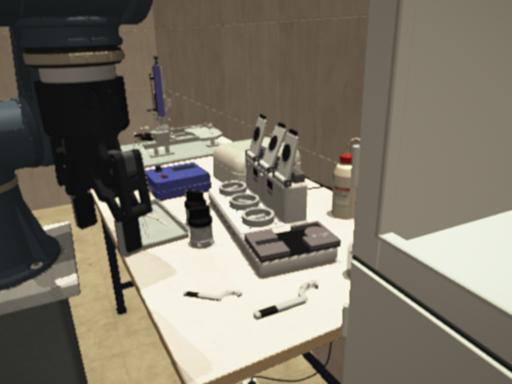

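The bench holds two jars, at (300,357) and (355,367) in the 800x600 top view. There are two spanners: the one at (510,330) is larger and the one at (466,390) is smaller. The three wells are at (261,287), (314,292) and (370,297), and the pocket is at (440,285). Next I take a close look with the wrist camera.

```bash
cat >> h.py <<'E'
def down(a,tilt=0):
    # jaws (tool y) along world angle a
    x=np.array([0,0,-1.]);y=np.array([np.cos(a),np.sin(a),0]);return np.stack([x,y,np.cross(x,y)],1)
def save(n,fn):
    im,d,cal=grab(n,fn);np.savez('/tmp/'+fn,im=im,d=d,W=cloud(d,cal),**{k:np.array(cal[k]) for k in('camera_matrix','R','t')});return im,d,cal
E
python3 - <<'E'
from h import *
z=np.load('/tmp/top.npz');W=z['W']
for u,v in((167,183.7),(201,186.9),(236.8,190),(281,180),(326,211),(298,250)): print(W[int(v),int(u)].round(3))
R=np.array(m.current_tcp_rot());print(R.round(2))
T=m.current_ee_pos();c=m.get_calibration('wrist');C=-np.array(c['R']).T@c['t'];print('cam in tool',R.T@(C-T),'viewdir',R.T@np.array(c['R'])[2],c['camera_matrix'])
# deck / ring: points with z in 0.052..0.064 
for a in (0,np.pi/2,np.pi,-np.pi/2):
  for p in((.45,-.1,.3),(.42,-.3,.3)):
    print(a,p,m.inverse_kinematics(p,down(a)))
E
```

```text
[0.561 0.045 0.049]
[ 0.551 -0.05   0.052]
[ 0.538 -0.147  0.05 ]
[ 0.564 -0.273  0.042]
[ 0.476 -0.404 -0.002]
[ 0.366 -0.32  -0.002]
[[-0.    0.36 -0.93]
 [ 0.   -0.93 -0.36]
 [-1.   -0.    0.  ]]
cam in tool [-0.14285921  0.00153128 -0.06782472] viewdir [ 9.63738161e-01 -2.43775556e-04  2.66849578e-01] [[314.86045339   0.         254.35169026]
 [  0.         314.86045339 191.85829319]
 [  0.           0.           1.        ]]
0 (0.45, -0.1, 0.3) [-3.19713465e-01  1.16200430e-01  1.77823034e+00 -4.44089210e-16
  1.24716189e+00 -3.19713465e-01]
0 (0.42, -0.3, 0.3) [-7.10463726e-01  2.23717931e-01  1.64879045e+00 -4.44089210e-16
  1.26908427e+00 -7.10463726e-01]
1.5707963267948966 (0.45, -0.1, 0.3) [-3.19713465e-01  1.16200430e-01  1.77823034e+00 -4.44089210e-16
  1.24716189e+00 -1.89050979e+00]
1.5707963267948966 (0.42, -0.3, 0.3) [-7.10463726e-01  2.23717931e-01  1.64879045e+00 -4.44089210e-16
  1.26908427e+00 -2.28126005e+00]
3.141592653589793 (0.45, -0.1, 0.3) [-3.19713465e-01  1.16200430e-01  1.77823034e+00 -4.44089210e-16
  1.24716189e+00  2.82187919e+00]
3.141592653589793 (0.42, -0.3, 0.3) [-7.10463726e-01  2.23717931e-01  1.64879045e+00 -4.44089210e-16
  1.26908427e+00  2.43112893e+00]
-1.5707963267948966 (0.45, -0.1, 0.3) [-3.19713465e-01  1.16200430e-01  1.77823034e+00 -4.44089210e-16
  1.24716189e+00  1.25108286e+00]
-1.5707963267948966 (0.42, -0.3, 0.3) [-7.10463726e-01  2.23717931e-01  1.64879045e+00 -4.44089210e-16
  1.26908427e+00  8.60332601e-01]
```

```bash
python3 - <<'E'
from h import *
m.move_ptp([.46,-.12,.33],down(np.pi/2-.1)); im,d,cal=save('wrist','w1')
for o in('jar_1','spanner','pocket','tab_1'): print(o,[(np.round(q['at'],3).tolist(),round(q['confidence'],2),proj(q['at'],cal).astype(int).tolist()) for q in m.look_for('wrist',o)])
m.move_ptp([.42,-.34,.28],down(np.pi/2-.1)); im2,d,cal=save('wrist','w2')
for o in('jar_1','spanner'): print(o,[(np.round(q['at'],3).tolist(),round(q['confidence'],2),proj(q['at'],cal).astype(int).tolist()) for q in m.look_for('wrist',o)])
cv2.imwrite('pics/w1b.png',cv2.resize(im[:,:,::-1],(800,600)))
cv2.imwrite('pics/w2b.png',cv2.resize(im2[:,:,::-1],(800,600)));print(m.current_time())
E
```

```text
jar_1 [([0.412, -0.12, 0.059], 0.97, [251, 119]), ([0.43, -0.023, 0.066], 0.57, [329, 126])]
spanner [([0.479, -0.401, 0.011], 0.72, [71, 183]), ([0.358, -0.329, 0.006], 0.56, [101, 94])]
pocket [([0.409, -0.121, 0.063], 0.74, [250, 117]), ([0.549, -0.045, 0.038], 0.54, [312, 209])]
tab_1 [([0.617, -0.059, 0.167], 0.74, [323, 305]), ([0.603, -0.156, 0.174], 0.66, [236, 306]), ([0.647, 0.04, 0.232], 0.6, [446, 366]), ([0.48, -0.402, 0.012], 0.24, [70, 183])]
jar_1 [([0.407, -0.129, 0.059], 0.89, [436, 134]), ([0.43, -0.042, 0.033], 0.76, [495, 143])]
spanner [([0.353, -0.332, 0.005], 0.81, [255, 103]), ([0.544, -0.172, 0.04], 0.75, [390, 240]), ([0.476, -0.402, 0.016], 0.72, [213, 202]), ([0.428, -0.042, 0.032], 0.66, [494, 141])]
3.925
```

View pics/w1b.png

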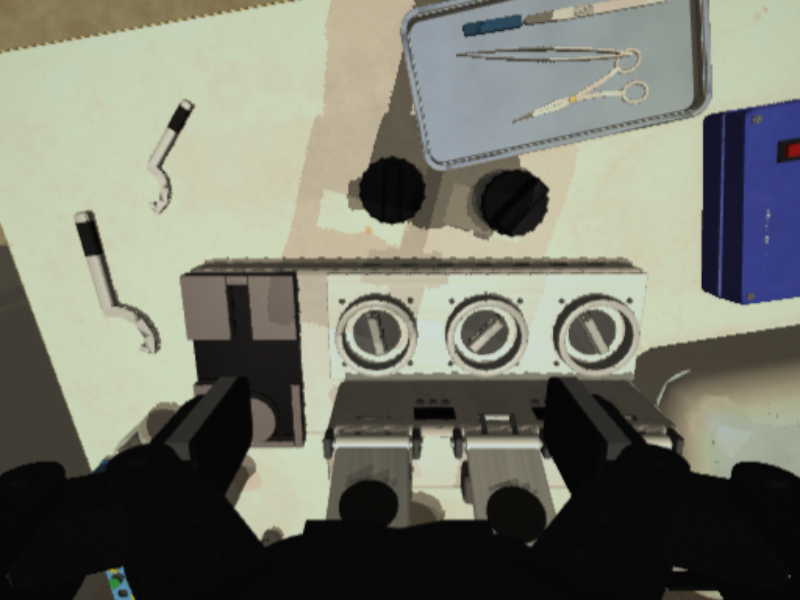

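View pics/w2b.png

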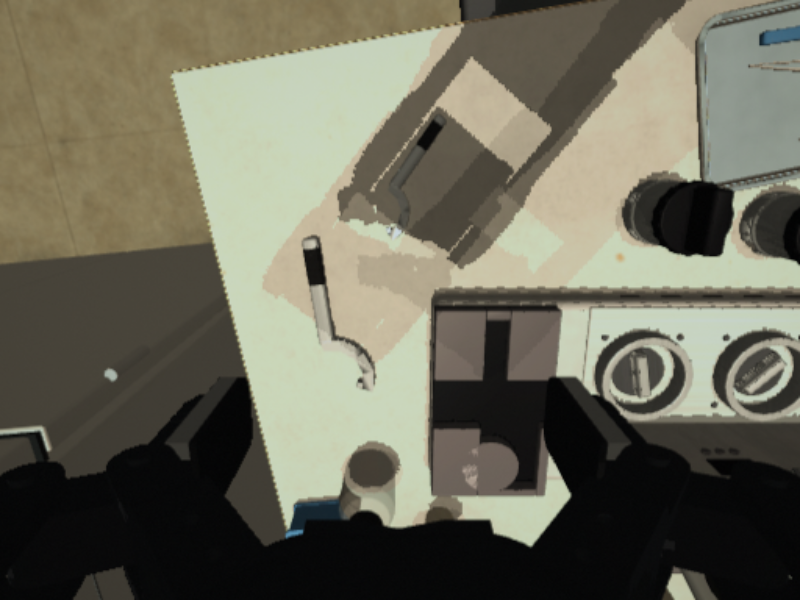

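```bash
cat > meas.py <<'E'
from h import *
import sys
from scipy.optimize import least_squares
def pca(P):
    c=P.mean(0);w,V=np.linalg.eigh(np.cov((P-c).T));return c,V[:,-1],np.sqrt(w[::-1])
def pts(W,z0,z1,c=None,r=None):
    P=W.reshape(-1,3);k=(P[:,2]>z0)&(P[:,2]<z1)
    if c is not None:k&=np.hypot(P[:,0]-c[0],P[:,1]-c[1])<r
    return P[k]
if __name__=='__main__':
  for f in('w1','w2','top'):
    W=np.load(f'/tmp/{f}.npz')['W'];print(f)
    for c in((.561,.045),(.551,-.05),(.538,-.147)):
        P=pts(W,.054,.064,c,.05)
        if len(P)<40: continue
        s=least_squares(lambda q:np.clip(abs(np.hypot(P[:,0]-q[0],P[:,1]-q[1])-.0335)-.0035,0,None),[*c],loss='soft_l1',f_scale=.002).x
        D=pts(W,.047,.0535,s,.023); 
        if len(D)>15:
            cc,a,w=pca(D[:,:2]);print('well',s.round(4),len(P),P[:,2].mean().round(4),'dog',cc.round(4),np.degrees(np.arctan2(a[1],a[0])).round(1),w.round(4),len(D))
    for c in((.412,-.12),(.43,-.025)):
        P=pts(W,.08,.1,c,.045)
        if len(P)>20:
            cc,a,w=pca(P[:,:2]);print('jar',cc.round(4),P[:,2].max().round(4),np.degrees(np.arctan2(a[1],a[0])).round(1),w.round(4),len(P))
            L=pts(W,.055,.07,c,.05);print('  lid',L.mean(0).round(4))
    P=pts(W,.005,.016,(.48,-.405),.11)
    # heightmap image of pocket
    P=pts(W,-.1,.3,(.52,-.26),.16)
E
python3 meas.py
python3 - <<'E'
from meas import *
# orthographic height and colour maps of right area: x .34..0.66, y -.46..-.18, 0.5mm/px? 1mm
W=np.load('/tmp/w2.npz');P=W['W'].reshape(-1,3);C=W['im'].reshape(-1,3)
H=np.zeros((340,300));G=np.zeros((340,300,3),np.uint8)
i=((P[:,0]-.34)*1000);j=((-.17-P[:,1])*1000)
k=(i>=1)&(i<339)&(j>=1)&(j<299)
for a,b,z,c in zip(i[k].astype(int),j[k].astype(int),P[k,2],C[k]):
    for da in(0,1):
      for db in (0,1):
        H[a+da,b+db]=z;G[a+da,b+db]=c
h8=cv2.applyColorMap(np.clip(H/.07*255,0,255).astype(np.uint8),cv2.COLORMAP_JET)
o=np.hstack([h8,G[:,:,::-1]])[::-1]
cv2.imwrite('pics/ortho.png',cv2.resize(o,None,fx=1.3,fy=1.3))
E
```

```text
w1
well [0.5621 0.0485] 812 0.0577 dog [0.56  0.048] -154.8 [0.0112 0.003 ] 183
well [ 0.5523 -0.0506] 778 0.0578 dog [ 0.55   -0.0505] 130.5 [0.0111 0.0029] 188
well [ 0.5408 -0.1496] 748 0.0577 dog [ 0.5404 -0.1495] -172.8 [0.0112 0.0029] 182
jar [ 0.413  -0.1215] 0.0926 173.6 [0.0129 0.004 ] 456
  lid [ 0.4127 -0.1214  0.064 ]
jar [ 0.4333 -0.023 ] 0.0921 131.7 [0.0131 0.0042] 494
  lid [ 0.432  -0.0259  0.0639]
w2
well [ 0.5524 -0.0516] 832 0.0577 dog [ 0.5499 -0.0521] 131.5 [0.0111 0.0027] 259
well [ 0.5408 -0.1504] 957 0.0577 dog [ 0.5396 -0.1513] -173.8 [0.0112 0.0029] 239
jar [ 0.4125 -0.1242] 0.0927 173.5 [0.0131 0.0042] 761
  lid [ 0.4106 -0.1342  0.0636]
top
well [0.5619 0.0492] 197 0.0581 dog [0.5613 0.0496] -152.3 [0.0109 0.0031] 40
well [ 0.5522 -0.0506] 184 0.0581 dog [ 0.5515 -0.0508] 127.8 [0.0116 0.0037] 38
well [ 0.5427 -0.1492] 185 0.0583 dog [ 0.5412 -0.1491] -171.9 [0.0103 0.0031] 36
jar [ 0.4146 -0.1212] 0.0945 174.0 [0.0128 0.0041] 90
  lid [ 0.4142 -0.1215  0.0642]
jar [ 0.4343 -0.022 ] 0.0941 132.8 [0.013  0.0042] 95
  lid [ 0.4344 -0.023   0.0639]
```

View pics/ortho.png

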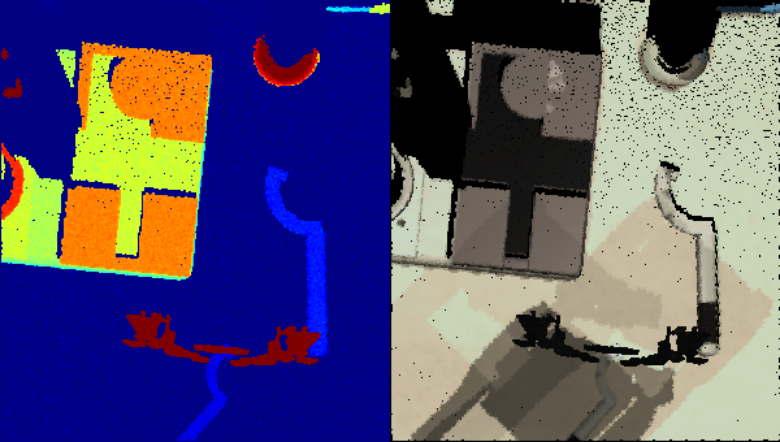

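Ortho map: the cut-out is at left, with its slot towards the robot and its disc away from it. The large spanner at right already points in nearly the pocket's direction. Next I fit the poses numerically.

```bash
cat >> meas.py <<'E'
from scipy.spatial import cKDTree
def rot(a): return np.array([[np.cos(a),-np.sin(a)],[np.sin(a),np.cos(a)]])
def spt():
    g=np.arange(-.072,.1,.002);X,Y=np.meshgrid(g,np.arange(-.04,.04,.002));r=np.hypot(X-.06,Y);
    k=((X>=-.07)&(X<=.03)&(abs(Y)<=.007))|((r>.028)&(r<.038)&(Y>0)&(X<.078))
    return np.c_[X[k],Y[k]]
def fit_spanner(P,c0,a0):
    T=spt();t1=cKDTree(P)
    def f(q):
        S=T@rot(q[2]).T+q[:2]; L=(P-q[:2])@rot(q[2])
        return np.r_[t1.query(S)[0],cKDTree(T).query(L)[0]*np.sqrt(len(T)/len(P))]
    return least_squares(f,[*c0,a0],loss='soft_l1',f_scale=.003,diff_step=1e-3,x_scale=[.01,.01,.1])
def fit_pocket(W,o,yaw,c0):
    P=pts(W,.034,.058,(.52,-.26),.2);L=(P[:,:2]-o)@rot(yaw);k=(L[:,1]<-.16)&(L[:,1]>-.27)&(L[:,0]>-.055);L=L[k];lab=P[k,2]>.046
    best=[]
    for dx in np.arange(c0[0]-.02,c0[0]+.02,.0005):
      for dy in np.arange(c0[1]-.012,c0[1]+.012,.0005):
        x=L[:,0]-dx;y=L[:,1]-dy
        use=(x<.02)&(abs(y)<.042)&(x>-.068)|(y<-.004)&(x<.08)&(y>-.042)&(x>-.068)|(np.hypot(x-.06,y)<.028)
        pred=((x<-.022)&(abs(y)>.0095))|(np.hypot(x-.06,y)<.025)|(x>.022)&(y<-.0095)
        ok=(pred==lab)[use];best.append((ok.mean(),dx,dy,use.sum()))
    best=np.array(best);mx=best[:,0].max();b=best[best[:,0]>mx-.002];return mx,b[:,1:3].mean(0),b[:,1:3].std(0)
E
python3 - <<'E'
from meas import *
o=np.array([.5520,-.0505]);yaw=-np.radians(6.1)
for f in('w1','w2'):
    W=np.load(f'/tmp/{f}.npz')['W']
    P=pts(W,.005,.015,(.47,-.405),.11)[:,:2];P=P[P[:,1]>-.46]
    P=P[(P[:,1]<-.37)]
    for c0 in((.44,-.41),):
        s=fit_spanner(P,c0,0.);print(f,'spanner',s.x.round(4),np.degrees(s.x[2]).round(1),s.cost,len(P),P.min(0),P.max(0), np.abs(s.fun).mean())
    r=fit_pocket(W,o,yaw,(.0,-.222));print('pocket',r,'world',rot(yaw)@r[1]+o)
W=np.load('/tmp/top.npz')['W']
print('behind',[ (c,pts(W,.03,.5,c,.05)[:,2].max(initial=0)) for c in((.69,-.065),(.68,-.165),(.74,-.07),(.74,-.17))])
E
```

```text
w1 spanner [ 0.4756 -0.4124  0.0129] 0.7 0.0003805415216527317 1033 [ 0.40608415 -0.42126024] [ 0.55129338 -0.37309261] 0.0006235366080189822
pocket (np.float64(0.8904558045832284), array([ 0.0195 , -0.22175]), array([0.     , 0.00025])) world [ 0.54782553 -0.27306659]
w2 spanner [ 0.475  -0.4134  0.01  ] 0.6 0.0003671831146311375 1103 [ 0.40595666 -0.42119736] [ 0.55083433 -0.37391458] 0.0005976105394554013
pocket (np.float64(0.89950772364624), array([ 0.0195, -0.222 ]), array([0.        , 0.00040825])) world [ 0.54779897 -0.27331517]
behind [((0.69, -0.065), np.float64(0.23794025058146592)), ((0.68, -0.165), np.float64(0.15182356505571296)), ((0.74, -0.07), np.float64(0.0)), ((0.74, -0.17), np.float64(0.16045684852885814))]
```

```bash
python3 - <<'E'
from meas import *
o=np.array([.5520,-.0505]);yaw=-np.radians(6.1)
for f in('w1','w2','top'):
    W=np.load(f'/tmp/{f}.npz')['W']
    r=fit_pocket(W,o,yaw,(.03,-.222));print('pocket',r,'world',rot(yaw)@r[1]+o)
# jar A: look again then grasp
m.move_ptp([.4134,-.1215,.17],down(np.radians(83.6)))
im,d,cal=grab('top');W=cloud(d,cal)
for c in((.413,-.1215),(.4333,-.023)):
    P=pts(W,.08,.1,c,.045);print(len(P),P.mean(0) if len(P) else 0)
m.set_gripper(.7,40)
m.move_l([.4134,-.1215,.068],max_speed=.1);print('F',m.current_force())
m.set_gripper(0,60);print('w',m.current_grip_width(),m.current_force())
m.move_l([.4134,-.1215,.16],max_speed=.1);print('w',m.current_grip_width(),m.current_force(),m.current_time())
im,d,cal=save('side','s2')
E
```

```text
pocket (np.float64(0.9576403326403327), array([ 0.026 , -0.2216]), array([0.00083666, 0.0002    ])) world [ 0.55430467 -0.27360815]
pocket (np.float64(0.9666952789699571), array([ 0.0255, -0.2215]), array([0.00040825, 0.        ])) world [ 0.55381813 -0.27345559]
pocket (np.float64(0.9733893557422969), array([ 0.02525, -0.221  ]), array([0.00025, 0.     ])) world [ 0.55362267 -0.27293185]
0 0
0 0
F [-0.39316173 -0.03437406 -0.47732972]
w 0.1471571956948943 [-1.73032918  2.2310504   6.20755577]
w 0.1453698542879354 [-1.31969035 -0.95683279 -2.0900797 ] 8.0417
```

```bash
cat >> h.py <<'E'
def insert(c,jaw,zh=.068):
    """lower a held jar into the well at c; step down with force check, wiggling where it stands on the dog"""
    m.move_ptp([c[0],c[1],.165],down(jaw)); m.move_l([c[0],c[1],zh+.058],max_speed=.08)
    f0=np.array(m.current_force());z=zh+.056;off=0;sweep=[0]+[s*k for k in(4,8,12,16,20) for s in(1,-1)];i=0
    while z>zh+.0405:
        m.move_l([c[0],c[1],z],down(jaw+np.radians(sweep[i])),max_speed=.04)
        f=np.array(m.current_force())-f0;p=m.current_ee_pos()
        if f[2]>10 and z<zh+.056:
            print('touch z',round(z,4),p[2].round(4),f.round(1),'deg',sweep[i]);i+=1
            if i>=len(sweep): return False
            z=zh+.0535; continue
        z-=.002
    print('end',p.round(4),f.round(1),'grip',m.current_grip_width(),'deg',sweep[i]);return True
E
python3 - <<'E'
from h import *
print(insert((.541,-.150),np.radians(97.2)),m.current_time())
save('side','s3')
E
```

```text
end [ 0.5409 -0.15    0.1098] [ 0.9  0.4 -1.1] grip 0.15124209903144487 deg 0
True 11.3167
```

```bash
cat >> h.py <<'E'
def release(c,jaw):
    p=m.current_ee_pos(); m.set_gripper(.45); m.dwell(.2); m.move_l([p[0],p[1],.20],max_speed=.12)
E
python3 - <<'E'
from meas import *
release(0,0)
B=(.4336,-.0227);a=np.radians(41.7)
m.move_ptp([.40,-.25,.25],down(np.radians(60)))
im,d,cal=save('top','t2');W=cloud(d,cal)
for c in((.541,-.15),(.433,-.022)):
    P=pts(W,.08,.145,c,.04);P=P[P[:,2]>P[:,2].max()-.014];cc,ax,w=pca(P[:,:2]);print(cc,P[:,2].max(),np.degrees(np.arctan2(ax[1],ax[0])),w,len(P))
P=pts(W,.005,.015,(.47,-.405),.11)[:,:2];P=P[P[:,1]<-.37]
if len(P)>50: print(fit_spanner(P,(.475,-.413),0.).x)
print(m.current_time())
E
```

```text
[ 0.54048415 -0.14994519] 0.13444902090892163 -173.36375751120178 [0.01312914 0.00409215] 95
[ 0.43434712 -0.02180505] 0.09424020765050153 132.68739286844897 [0.01308098 0.00420873] 95
[ 0.475 -0.413  0.   ]
13.6333
```

Jar A is home: its bar top rose 40.2 mm relative to the standing jar. Next is jar B.

```bash
python3 - <<'E'
from meas import *
B=(.4338,-.0225);a=np.radians(41.9)
m.set_gripper(.7,40)
m.move_ptp([*B,.17],down(a)); m.move_l([*B,.0695],max_speed=.1);m.set_gripper(0,60)
print('w',m.current_grip_width(),m.current_force())
m.move_l([*B,.165],max_speed=.1);print('w',m.current_grip_width(),m.current_force())
if m.current_grip_width()>.08:
    ok=insert((.552,-.0508),np.radians(40.3),.0695);print(ok,m.current_time())
    if ok:
        release(0,0);m.move_ptp([.40,-.25,.25],down(np.radians(60)))
        im,d,cal=save('top','t3');W=cloud(d,cal)
        for c in((.541,-.15),(.552,-.051)):
            P=pts(W,.08,.145,c,.04);P=P[P[:,2]>P[:,2].max()-.014];cc,ax,w=pca(P[:,:2]);print(cc,P[:,2].max(),np.degrees(np.arctan2(ax[1],ax[0])),w,len(P))
        print(m.current_time())
E
```

```text
w 0.14777244891960917 [1.04875656 2.45428255 4.13531976]
w 0.15117255424149045 [-0.30104929 -0.29136251 -4.81027927]
end [ 0.5519 -0.0508  0.1114] [0.5 0.4 0.5] grip 0.1471457223045232 deg 0
True 20.8583
[ 0.54049801 -0.14989361] 0.13561433206950285 -172.87369392434016 [0.01308561 0.00404965] 94
[ 0.55166781 -0.05064618] 0.13505105544107202 130.03053075248098 [0.01313311 0.00424274] 101
23.3667
```

```bash
cat >> h.py <<'E'
O=np.array([.5520,-.0505]);YAW=-np.radians(6.1)
def mill(x,y,z):
    c,s=np.cos(YAW),np.sin(YAW);return [O[0]+c*x-s*y,O[1]+s*x+c*y,z]
def close_flap(yw):
    A=down(np.pi/2+YAW);m.set_gripper(0)
    def tcp(th):
        dz=.012*np.clip((th-.6)/.7,0,1);r,h=.104,.003
        return mill(.058-r*np.cos(th)+h*np.sin(th)+.011,yw,.134+r*np.sin(th)+h*np.cos(th)-dz)
    s=tcp(2.15)
    m.move_ptp(mill(.0,yw,.30),A);p=mill(.15,yw,.30);m.move_l(p,A,.2);m.move_l([p[0],p[1],s[2]],max_speed=.12);m.move_l(s,max_speed=.1)
    fm=0
    for th in np.r_[np.arange(2.05,.35,-.15),.3,.22,.15,.1,.05,.0,-.02]:
        m.move_l(tcp(th),max_speed=.1);f=np.array(m.current_force());fm=max(fm,np.linalg.norm(f))
        if th<.4: print(round(th,2),np.round(m.current_ee_pos()[2],4),f.round(1))
        if np.linalg.norm(f)>35: print('stop',th,f);break
    p=m.current_ee_pos();m.move_l([p[0],p[1],.26],max_speed=.15);print('max',fm,m.current_time())
E
python3 - <<'E'
from meas import *
print(m.current_force())
close_flap(-.1)
m.move_ptp([.40,-.25,.25],down(np.radians(60)))
im,d,cal=save('top','t4');W=cloud(d,cal)
cv2.imwrite('pics/t4c.png',cv2.resize(im[100:240,120:360,::-1],(720,420),interpolation=cv2.INTER_CUBIC))
for yw in(-.1,0,.1):
    for x in(-.046,-.02,.03):
        P=pts(W,.05,.3,mill(x,yw,0)[:2],.006);print(yw,x,np.median(P[:,2]).round(4) if len(P) else 0,end='; ')
E
```

```text
[ 0.56395883  0.14142875 -0.18050839]
0.3 0.1677 [ 0.6 -0.3 -0.4]
0.22 0.16 [-0.3  0.3  0.6]
0.15 0.1526 [-0.1  1.1  0.9]
0.1 0.147 [ 0.3 -0.4 -0.8]
0.05 0.1418 [-0.2 -0.3  0.2]
0.0 0.1381 [-2.3  1.6 14.7]
-0.02 0.1378 [-10.7   3.5  35.3]
stop -0.02 [-10.70497145   3.49849182  35.26992265]
max 37.02436093381213 33.0667
-0.1 -0.046 0.138; -0.1 -0.02 0.1399; -0.1 0.03 0.1383; 0 -0.046 0; 0 -0.02 0.1055; 0 0.03 0.0596; 0.1 -0.046 0; 0.1 -0.02 0; 0.1 0.03 0.0577;
```

View pics/t4c.png

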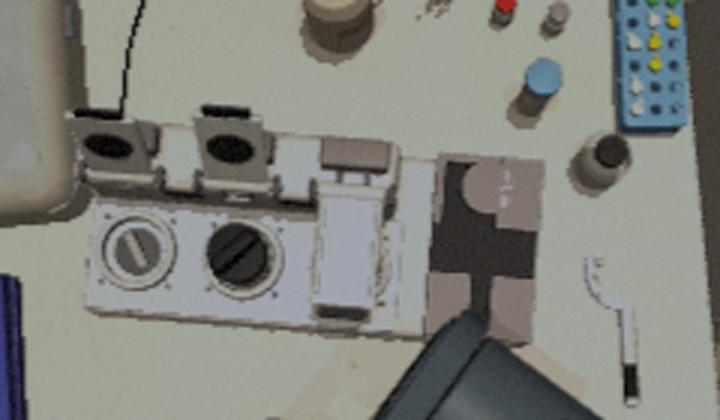

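Flap 3 lies shut at (345,255), flat at 138 mm, and the jar in well 2 shows at (238,255). Next is flap 2, then a look at the spanner.

```bash
sed -i 's/\.05,\.0,-\.02\]/.05,.02,.0,-.01]/; s/>35: print/>20: print/' h.py; python3 - <<'E'
from meas import *
close_flap(0)
m.move_ptp([.42,-.36,.28],down(np.pi/2-.1)); im,d,cal=save('wrist','w3');W=cloud(d,cal)
P=pts(W,.005,.015,(.47,-.405),.11)[:,:2];P=P[P[:,1]<-.36];s=fit_spanner(P,(.475,-.413),.012);print('spanner',s.x.round(4),len(P),abs(s.fun).mean())
im,d,cal=save('top','t5');W=cloud(d,cal)
for yw in(-.1,0,.1):
    for x in(-.046,-.02,.03):
        P=pts(W,.05,.3,mill(x,yw,0)[:2],.006);print(yw,x,np.median(P[:,2]).round(4) if len(P) else 0,end='; ')
print(m.current_time())
E
```

```text
0.3 0.1677 [ 0.3 -0.6  0.3]
0.22 0.1599 [0.5 0.3 0.3]
0.15 0.1526 [ 0.8 -0.7 -0.6]
0.1 0.1471 [ 0.1 -0.6  0.1]
0.05 0.1418 [-0.4  0.6 -0.1]
0.02 0.1389 [ 0.2 -1.   0.4]
0.0 0.1382 [-4.9  1.7 14.3]
-0.01 0.138 [-9.7  0.5 24.6]
stop -0.01 [-9.69464842  0.46700127 24.56868032]
max 26.416365205460682 43.725
spanner [ 0.4713 -0.4139  0.0265] 927 0.0014253352952180419
-0.1 -0.046 0.1381; -0.1 -0.02 0.1387; -0.1 0.03 0.139; 0 -0.046 0.1376; 0 -0.02 0.1379; 0 0.03 0.1386; 0.1 -0.046 0; 0.1 -0.02 0.053; 0.1 0.03 0.0569; 45.0667
```

```bash
python3 - <<'E'
from meas import *
for f in('w2','w3','t5'):
    W=np.load(f'/tmp/{f}.npz')['W'];P=pts(W,.004,.016,(.47,-.405),.11)[:,:2];P=P[P[:,1]<-.36]
    H=P[(P[:,0]>.41)&(P[:,0]<.49)];c,a,w=pca(H);print(f,P.min(0),P.max(0),c,a,w)
E
```

```text
w2 [ 0.40595666 -0.42119736] [ 0.55083433 -0.37391458] [ 0.448666   -0.41284192] [-0.9997306  -0.02321066] [0.02308092 0.00415206]
w3 [ 0.40601119 -0.4214359 ] [ 0.52006656 -0.37758364] [ 0.44862782 -0.41299877] [-0.99977782 -0.0210789 ] [0.02305743 0.00413856]
t5 [ 0.36162739 -0.48109585] [ 0.57507809 -0.36035096] [ 0.48159467 -0.37853933] [-0.45335018  0.8913325 ] [0.0159699  0.00641425]
```

View pics/w3.png

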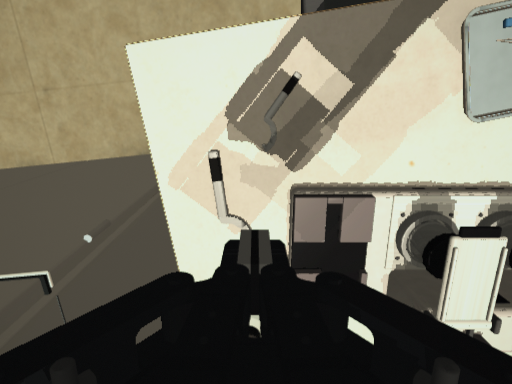

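The closed gripper hides the hook in this view; the spanner itself at (218,185) has not moved. Grasping it now.

```bash
python3 - <<'E'
from meas import *
S=(.4757,-.4127);a=np.pi/2+.018
m.set_gripper(.5,40);m.move_ptp([*S,.10],down(a));m.move_l([*S,.004],max_speed=.08);print(m.current_force())
m.set_gripper(0,90);print('w',m.current_grip_width(),m.current_force())
m.move_l([*S,.14],max_speed=.1);print('w',m.current_grip_width(),m.current_force())
A=down(np.pi/2+YAW);m.move_ptp([.554,-.2734,.13],A)
print('w',m.current_grip_width(),m.current_time())
im,d,cal=save('side','s5');im,d,cal=save('wrist','w5');im,d,cal=save('top','t6')
a=cv2.imread('pics/s5.png')[130:330,180:420];b=cv2.imread('pics/w5.png')
cv2.imwrite('pics/c5.png',np.hstack([cv2.resize(a,(400,333)),cv2.resize(b,(400,333))]))
E
```

```text
[ 0.09639612 -0.39765063  0.67224483]
w 0.11946960789909433 [-1.23889205  1.95278855  5.30557355]
w 0.12127761894592484 [ 0.53666003 -0.30150344 -1.69900504]
w 0.11912576540922254 50.2917
```

View pics/c5.png

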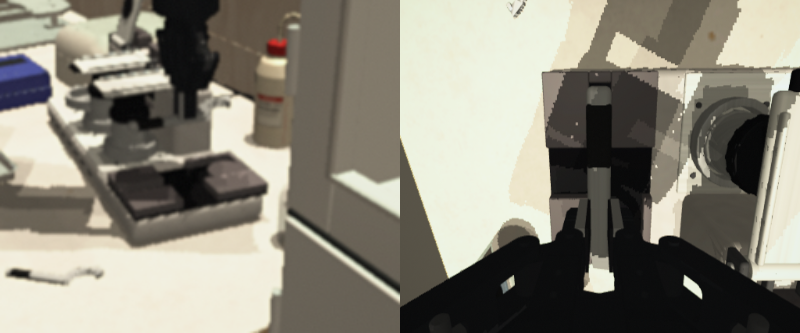

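The handle is between the fingers at (598,180) in the right half, in line with the slot. I measure how it sits in the grip, then lower it.

```bash
python3 - <<'E'
from meas import *
W=np.load('/tmp/w5.npz')['W']
P=pts(W,.115,.15,(.52,-.27),.075);
L=(P[:,:2]-[.554,-.2734])@rot(YAW);k=(abs(L[:,1])<.02)&(L[:,0]<-.02);L=L[k];c,a,w=pca(L)
print('handle in grip frame: end',L[:,0].min(),'c',c,'ang',np.degrees(np.arctan(a[1]/a[0])),w,len(L),'z',[np.median(P[k,2][(L[:,0]<-.055)]),np.median(P[k,2][L[:,0]>-.035])])
W=np.load('/tmp/w5.npz')['W'];P=pts(W,.03,.06,(.5,-.27),.06);
F=(P[:,:2]-[.554,-.2734])@rot(YAW);k=(F[:,0]<-.03)&(F[:,0]>-.068)&(abs(F[:,1])<.03)
y=F[k,1];up=P[k,2]>.047
print('slot edges: left blk min y',y[up&(y>0)].min(),'right blk max',y[up&(y<0)].max())
E
```

```text
handle in grip frame: end -0.06928547971122151 c [-0.04580239 -0.0018453 ] ang 0.26453068929925305 [0.01404491 0.00403452] 3520 z [np.float64(0.1353919774154727), np.float64(0.13541829418861506)]
slot edges: left blk min y 0.00879623395858777 right blk max -0.012818027886751647
```

```bash
python3 - <<'E'
from meas import *
c=np.array([.554,-.2734]);f0=np.array(m.current_force());m.move_l([*c,.062],max_speed=.08)
z=.060;i=0
offs=[(0,0)]+[(r*np.cos(t),r*np.sin(t)) for r in(.0015,.003) for t in np.arange(0,2*np.pi,np.pi/4)]
while z>.0435:
    q=c+offs[i];m.move_l([*q,z],max_speed=.03);f=np.array(m.current_force())-f0
    if f[2]>8:
        print('touch',z,m.current_ee_pos()[2],f.round(1),i)
        if z<.046: break
        i+=1;z=.057
        if i>=len(offs):break
        m.move_l([*q,z],max_speed=.03);continue
    z-=.0015
print(m.current_ee_pos(),f,m.current_grip_width())
m.set_gripper(.4);m.dwell(.2);p=m.current_ee_pos();m.move_l([p[0],p[1],.15],max_speed=.12)
m.move_ptp([.45,-.2734,.26],down(np.pi/2+YAW));m.set_gripper(1.)
im,d,cal=save('wrist','w6');W=cloud(d,cal);im2,_,_=save('top','t7')
P=pts(W,.045,.056,c,.09);L=(P[:,:2]-c)@rot(YAW)
k=(abs(L[:,1])<.0085)&(L[:,0]<.02)&(L[:,0]>-.08);print('handle z',np.median(P[k,2]),len(L[k]),'ends',L[k,0].min(),'c',L[k].mean(0))
cv2.imwrite('pics/c6.png',np.hstack([cv2.resize(im[:,:,::-1],(400,300)),cv2.resize(im2[100:240,150:340,::-1],(400,300))]));print(m.current_time())
E
```

```text
[ 0.55403646 -0.2734004   0.04495808] [-0.11287798  1.26150618 -0.45193211] 0.1240122365709726
handle z 0.05016627133749153 910 ends -0.07999790386582659 c [-0.03082904 -0.00107713]
57.0917
```

View pics/c6.png

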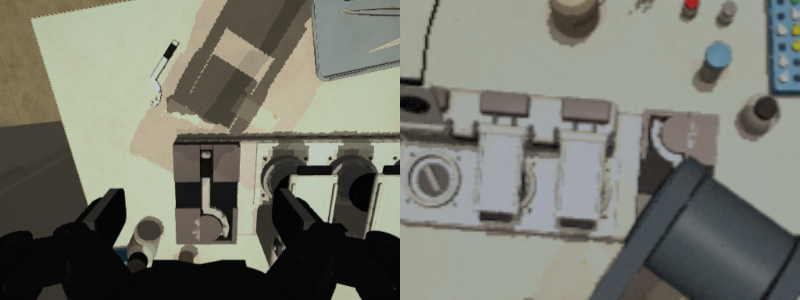

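The spanner lies in its cut-out at (207,190), handle top at 50 mm. One last numeric check before handing in, with the arm clear.

```bash
python3 - <<'E'
from meas import *
W=np.load('/tmp/w6.npz')['W'];c=np.array([.554,-.2734])
P=pts(W,.03,.07,c,.12);L=(P[:,:2]-c)@rot(YAW);r=np.hypot(L[:,0]-.06,L[:,1])
k=(r>.030)&(r<.036)&(L[:,1]>.01)&(L[:,0]<.075);print('hook z',np.percentile(P[k,2],[10,50,90]),k.sum())
m.move_ptp([.30,-.35,.30],down(np.pi/2-.6));m.dwell(.3)
im,d,cal=save('top','t8');W=cloud(d,cal)
for yw in(-.1,0):
    for x in(-.046,-.02,.03):
        P=pts(W,.05,.3,mill(x,yw,0)[:2],.006);print(yw,x,np.median(P[:,2]).round(4) if len(P) else 0,end='; ')
P=pts(W,.044,.058,c,.11);L=(P[:,:2]-c)@rot(YAW);
for n,kk in(('handle',(abs(L[:,1])<.006)&(L[:,0]<.02)&(L[:,0]>-.068)),):print(n,np.median(P[kk,2]),kk.sum())
for o in('jar_1','spanner','reagent_bottle','tube_50'): print(o,[(np.round(q['at'],3).tolist(),round(q['confidence'],2)) for q in m.look_for('top',o)])
print(m.current_time())
E
```

```text
hook z [0.04935992 0.05028751 0.0511962 ] 187
-0.1 -0.046 0.1381; -0.1 -0.02 0.1397; -0.1 0.03 0.1388; 0 -0.046 0.1375; 0 -0.02 0.1384; 0 0.03 0.139; handle 0.050582191769452375 132
jar_1 [([0.575, -0.105, 0.054], 0.65), ([0.631, 0.045, 0.19], 0.47)]
spanner [([0.557, -0.266, 0.047], 0.65), ([0.358, -0.33, 0.012], 0.6)]
reagent_bottle [([0.634, -0.381, 0.068], 0.88)]
tube_50 [([0.698, -0.324, 0.105], 0.66)]
58.3667
```

```bash
python3 -c "
from bench import manip as m
print(m.sign_off())"
```

```text
the job is handed in; nothing more can be done
None
```

The mill is ready for its next run and the job is handed in, at about 58 s of the 210 s allowed. There were two jars on the bench, and both went in at the first try without having to search for the dog.

- **Jars:** they are in wells 2 and 3. In the top camera their grip bars rose about 40 mm, which is the height of a jar fully home.
- **Flaps:** both covers over the loaded wells are shut. They read flat at about 138 mm from tab to hinge side, and the finger met a hard stop at the end of each press. The catch force (about 5 N) did not show in the force readings I took between steps, so I have no direct sign of the snap.
- **Spanner:** the larger one lies flat in its cut-out, with handle and hook tops both at 50 mm, as they should be with it lying on the floor.
- **Bystanders:** the reagent bottle and the 50 ml tube read within about 4 mm of where they started. That is the detector's own accuracy.

One check was of no use: the final detector search for jars gave two false hits, because the jars are hidden under the shut flaps. Their position therefore rests on the readings taken just before I closed the flaps.

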